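# Stand the fallen recipe stand back up against the tiles

## Robot

A 6-joint arm with a two-finger parallel gripper is mounted at the origin on the work surface. World frame = base frame: x ahead of the robot, y to its left, z up, the work surface at z = 0. Lengths are in m, angles in degrees, forces in N, time in s.
With the tool pointing down it reaches from about 0.3 to 0.75 m from the base axis. Payload 8.5 kg.
Tool frame: the origin (TCP) lies midway between the tips of the shut fingers; the grasp point (between the pads) lies 19 mm behind it (env.grasp_offset is the distance from the TCP to the grasp point, in m); z points along the fingers, y is the line along which they close (so a half turn about z gives the same grasp; the last joint's range is limited). The gripper opens to 85 mm and grips with 20 to 120 N. Pads are 22 mm wide; open, the fingers measure 114 mm over their backs; the gripper's body (76 mm by 85 mm) begins 54 mm behind the grasp point. The pads swing forward as they close: fully open they stand 13 mm farther back than shut.
Start: joints at [-89.628, 21.807, 74.336, -0, 83.858, -12.336], TCP at [0.121, -0.537, 0.231] pointing down, gripper open.
Joint ranges: [-178.18, 178.18], [-50.72, 133.34], [12.68, 142.11], [-81.47, 261.47], [9.98, 163.14], [-165.26, 165.26]. Speed limits (degrees/s): [136.94, 136.94, 180, 180, 180, 180].

## Interface

Orientations are given as a 3x3 rotation matrix whose columns are the frame's x, y, z axes.
In Python, from rig import env gives the robot as it stands.
- The arm moves only by the tool servo_tool, never from a script. Its argument "deltas" is text: rows parted by semicolons, each of 7 numbers parted by spaces: the opening, from 0 (shut) to 1 (fully open), then the shift along the tool's x, y, z in mm, then the turn, a rotation vector about the tool's x, y, z in rad. A call has 1 to 8 rows; each row shifts and turns the commanded pose from where the row before left it, along the tool's axes as they then stand; what a row does not reach is not made up. A row lasts 1/12 s, in which the tool goes at most 41.7 mm and 7.16 degrees, less where a joint would pass 70% of its speed; a pose out of reach is approached as far as the arm can. A call is refused whole if a number of a shift passes 41.7 or a number of a turn 0.125, either way. A call with a gripper value outside its range is refused whole. The fingers move at their own pace and stop on an object; "newtons" is the grip in N (left out, the last holds). Time passes only in rows, so rows that do not move let the fingers close. It gives the time, the measured TCP pose, the force, the opening and the grip force at its end, in the units of the state.
- env.observe(): the state, without advancing time (a new reading comes with each control period).
- env.get_image(name): name is "scene" or "top" or "wrist"; returns a dict with "img" (384x512x3 uint8, red, green, blue), "depth" (384x512 float32, m along the optical axis (not along the pixel's ray), 0 where there is no reading), "camera_matrix" (3x3 intrinsics, pixels), "world_to_cam" (4x4, takes a point from world to camera coordinates). Camera axes: x right, y down, z forward; pixel columns grow to the right and rows downward; lengths in m; the calibration is good to about 2 mm. A picture is of the moment at which its call begins.
- env.close_job(): hands the job in; it is judged then, once.
Trained networks look in a picture, given as the dict that the camera call returned (one of the last four; its "shot" number tells which), for a name from the list of things; names that differ only in an ending like _2 or _b are one class to them, and where a whole thing is asked for, a point or a joint stands for the part that bears it (a point fixed in the world has none). Each returns a list of dicts, best first, with "conf" (0 to 1); they miss things now and then, are a little off and sometimes report something else, mostly with a low value. They report only what shows in the picture. A call takes as long as a camera call. They do not tell look-alikes from the thing itself.
- env.spot_in(name, picture): "bbox" ([centre column, centre row, width, height] in pixels, round what is visible of it).
- env.spot_point(name, picture): "uv" ([column, row] in pixels: a listed point, or the origin of a listed thing).
The state is a dict: "time_s": time; "q": joint angles; "qvel": joint speeds; "joint_efforts": joint torques, N m; "position": TCP position; "tool_rot": TCP orientation; "ft_force": force on the tool from outside, world axes, zero at the start; "wrist_torque": the same for the moment, N m; "grip_width": finger opening in m; "gripper_force": force on a finger pad.
Only numpy, scipy, OpenCV 4.12 (cv2) and the standard library are available. Lean on these libraries where they do the work, as an engineer would, in place of code of your own. Each camera call takes 0.05 s, during which the arm holds its last target. There are 200 camera calls.

## Task

The wooden recipe stand has toppled onto its back on the kitchen counter. Without ever lifting it off the counter, push on its raised foot until it tips back up and stands on that foot, then push it back along the counter until its back rests squarely against the low tiled upstand. Leave the mug, the pepper mill and the jar where they are.

Things in the scene. Friction and masses are not known exactly. Their poses are not given: they have to be found in the camera images.
- stand: Loose L-shaped wooden recipe stand (foot, front lip, back panel, all 180 mm wide), 0.45 to 0.8 kg. Sizes are given as it stands: origin at the middle of its heel, the bottom rear edge where foot and back meet; x from foot to rear, y along the width, z up. It starts lying on its back, turned 78 degrees about the heel edge, foot in the air nearer the robot, back panel pointing to the tiles.
- foot_mid (a point): Middle of the upper face of the stand's foot. The foot is heavy, 100 mm deep (x -100 to 0 mm), 12 mm thick, at the start standing up nearly 100 mm high. Pushing foot and lip towards the robot, away from the back panel, rolls the stand on its heel; after some 50 of the 78 degrees it falls onto its foot by itself. The heel may slip some centimetres.
- lip (a point): Middle of the top front edge of the stand's lip (x -100, y 0, z 32 mm in its frame). The lip is 8 mm thick, along the front edge of the foot, its front face at x -100 mm, its top 32 mm above the counter when standing. At the start it is the highest part, its edge reaching about 105 mm up, and points over the back panel.
- back_top (a point): Middle of the top rear edge of the stand's back panel. The panel is 160 mm long and 12 mm thick, rises from the heel and leans 12 degrees to the rear (+x); its top is about 159 mm above the counter when standing.
- rear_left (a point): Point on the rear face of the stand's back panel, 60 mm above the counter when it stands, 80 mm to the +y side of its middle.
- rear_right (a point): Like rear_left, 80 mm to the -y side.
- tile_edge (a point): Middle of the top front edge of the white tiled upstand, a fixed straight wall 60 mm high, 16 mm thick and 920 mm long beyond the stand. x points into the wall (away from the robot), y along the wall, z up. The leaning back of the stand meets this edge 60 mm above the counter, so that the heel then is 13 mm short of the tiles.
- mug: White mug with a handle, 80 mm across, 90 mm tall, loose. Origin at the middle of its underside. Leave alone.
- mill: Dark wooden pepper mill, 54 mm across, 145 mm tall, loose. Origin at the middle of its underside. Leave alone.
- jar: Glass storage jar with steel cap, 72 mm across, 120 mm tall, loose. Origin at the middle of its underside. Leave alone.
There are look-alikes about, which are no part of the job. What is meant by the stand is not black or orange, and is the larger of those in its own colour.

How it is judged (in metres and radians):
On the way:
1. the stand stands upright on its foot (angle between stand's own z axis and vertical below 0.08 rad and height (world z) of stand below 0.01 m), for 0.3 s.
At the end, for the whole second after the job is handed in: The stand is upright on its foot on the counter (within 0.08 rad) and at rest, and both sides of its back are within 10 mm of the front edge of the tiles (all of step 1 and x of rear_left in the frame of tile_edge between -0.01 and 0.006 m and x of rear_right in the frame of tile_edge between -0.01 and 0.006 m and linear speed of stand below 0.02 m/s); the robot touches nothing.
It fails at once if the stand is lifted off the counter (heel more than 30 mm up) (height (world z) of stand above 0.03 m).
It fails at once if the mug is moved by more than 25 mm (distance of mug from where it was at the start of the episode above 0.025 m).
It fails at once if the pepper mill is moved by more than 25 mm (distance of mill from where it was at the start of the episode above 0.025 m).
It fails at once if the jar is moved by more than 25 mm (distance of jar from where it was at the start of the episode above 0.025 m).
It also fails if it takes over 64 s, if anything falls off the work surface, if the arm or the gripper's body presses on something with over 40 N, if the wrist force passes 120 N, or if a joint passes its speed limit or range.

## Working session

There is one attempt and no reset: what is moved stays moved. The work goes in short steps, Python scripts to look and compute and a tool call to move; the robot and the scene stay as the last step left them, time stands still between calls to the robot, and variables do not carry over. Pictures are saved under pics/ and viewed, at most 10 in all, crops included, and the job is handed in when it is done.

Besides the shell and the picture viewer there is one more tool, called by a JSON object that holds its "name" and its "arguments", one argument or row to a line. servo_tool: Moves the arm, as the interface text tells. Its arguments: {"type":"object","properties":{"deltas":{"type":"string"},"newtons":{"type":"number"}},"required":["deltas"]}

```bash
mkdir -p pics
cat > h.py <<'E'
import numpy as np,cv2
from rig import env
def world(p,u,v):
    u0,v0=int(round(u)),int(round(v)); d=p["depth"][v0-1:v0+2,u0-1:u0+2]; d=np.median(d[d>0]) if (d>0).any() else 0
    c=np.linalg.inv(p["camera_matrix"])@[u,v,1]*d
    return (np.linalg.inv(p["world_to_cam"])@np.r_[c,1])[:3]
def cloud(p):
    d=p["depth"];v,u=np.indices(d.shape)
    c=np.stack([u*d,v*d,d],-1)@np.linalg.inv(p["camera_matrix"]).T
    T=np.linalg.inv(p["world_to_cam"])
    return c@T[:3,:3].T+T[:3,3]
E
python3 - <<'E'
from h import *
np.set_printoptions(precision=3,suppress=True)
ims=[]
for n in("scene","top"):
    p=env.get_image(n);ims.append(cv2.cvtColor(p["img"],cv2.COLOR_RGB2BGR))
    np.savez(f"{n}.npz",**{k:p[k] for k in("img","depth","camera_matrix","world_to_cam")})
    for t in("stand","mug","mill","jar"):
        for b in env.spot_in(t,p)[:3]: print(n,t,np.round(b["bbox"]),round(b["conf"],2),world(p,*b["bbox"][:2]))
    for t in("lip","back_top","foot_mid","tile_edge","stand","rear_left"):
        for b in env.spot_point(t,p)[:2]: print(n,t,np.round(b["uv"]),round(b["conf"],2),world(p,*b["uv"]))
cv2.imwrite("pics/a.png",ims[0]);cv2.imwrite("pics/b.png",ims[1])
print(env.observe()["tool_rot"])
E
```

```text
scene stand [178. 175.  47.  47.] 0.96 [ 0.438 -0.191  0.005]
scene stand [410. 258.  75.  39.] 0.76 [0.71  0.555 0.066]
scene stand [223. 211.  88.  71.] 0.74 [0.594 0.036 0.008]
scene mug [330. 208.  42.  42.] 0.61 [0.658 0.354 0.132]
scene mill [330. 228.  24.  48.] 0.92 [0.664 0.359 0.076]
scene jar [111. 179.  30.  42.] 0.65 [ 0.609 -0.33   0.068]
scene jar [220. 211.  84.  66.] 0.27 [0.597 0.027 0.01 ]
scene lip [172. 155.] 0.88 [ 0.428 -0.21   0.076]
scene lip [417. 247.] 0.78 [0.591 0.589 0.006]
scene back_top [197. 240.] 0.93 [0.787 0.043 0.056]
scene back_top [388. 247.] 0.82 [0.612 0.518 0.004]
scene foot_mid [414. 261.] 0.91 [0.704 0.569 0.055]
scene foot_mid [235. 199.] 0.78 [0.577 0.069 0.05 ]
scene tile_edge [189. 238.] 0.75 [0.786 0.019 0.057]
scene stand [330. 177.] 0.9 [0.376 0.325 0.05 ]
scene stand [236. 214.] 0.81 [0.595 0.079 0.008]
scene rear_left [306. 186.] 0.93 [0.382 0.25  0.005]
scene rear_left [244. 232.] 0.73 [0.667 0.126 0.009]
top stand [277. 170.  62.  59.] 0.7 [0.635 0.046 0.012]
top stand [351. 224.  60.  59.] 0.6 [ 0.459 -0.194  0.008]
top stand [213. 282.  65.  67.] 0.59 [0.272 0.252 0.012]
top mug [188. 202.  38.  31.] 0.97 [0.529 0.339 0.001]
top mill [180. 168.  19.  19.] 0.61 [0.628 0.348 0.113]
top jar [406. 184.  35.  28.] 0.92 [ 0.581 -0.341  0.12 ]
top lip [276. 183.] 0.95 [0.594 0.051 0.015]
top lip [116. 153.] 0.84 [0.686 0.569 0.042]
top back_top [246. 274.] 0.95 [0.296 0.148 0.   ]
top back_top [290. 141.] 0.91 [ 0.736  0.003 -0.   ]
top foot_mid [198. 278.] 0.76 [0.286 0.3   0.018]
top foot_mid [275. 185.] 0.64 [0.577 0.055 0.101]
top tile_edge [290. 120.] 0.82 [0.79  0.007 0.062]
top stand [194. 280.] 0.9 [0.29  0.299 0.103]
top stand [358. 236.] 0.87 [ 0.424 -0.202  0.08 ]
top rear_left [256. 167.] 0.97 [0.647 0.117 0.013]
top rear_left [329. 236.] 0.85 [ 0.421 -0.125  0.003]
[[ 0.976  0.22   0.   ]
 [ 0.22  -0.976  0.   ]
 [ 0.    -0.    -1.   ]]
```

View pics/a.png

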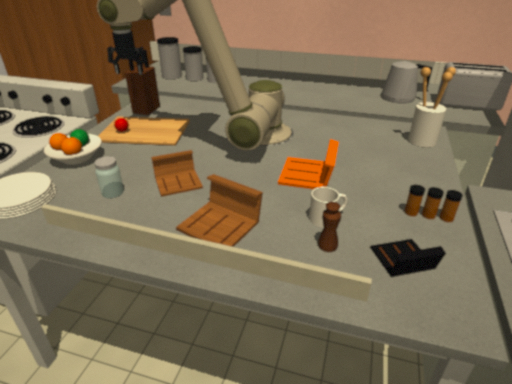

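View pics/b.png

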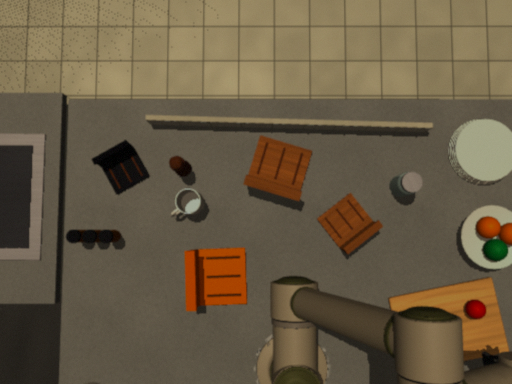

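The stand is the larger brown one, top view (277,170), with its lip at about row 190. The small brown one at (350,223) and the black and orange ones are look-alikes. Next I measure its yaw.

Run:
```python
from h import *
np.set_printoptions(precision=3,suppress=True)
for n in("top","scene"):
    p=dict(np.load(n+".npz"));W=cloud(p);P=W.reshape(-1,3);im=p["img"].reshape(-1,3).astype(int)
    ok=(p["depth"].ravel()>0)
    box=ok&(abs(P[:,0]-.655)<.115)&(abs(P[:,1]-.045)<.16)
    for a,b in((.004,.03),(.03,.07),(.07,.09),(.09,.12)):
        q=P[box&(P[:,2]>a)&(P[:,2]<b)]
        if len(q)<8: print(n,a,len(q));continue
        r=cv2.minAreaRect((q[:,:2]*1000).astype(np.float32));print(n,a,b,len(q),np.round(r[0],1),np.round(r[1],1),round(r[2],1),'xmin',q[:,0].min(),'y',q[:,1].min(),q[:,1].max())
    t=P[ok&(P[:,2]>.05)&(P[:,2]<.07)&(P[:,0]>.74)&(P[:,0]<.86)&(abs(P[:,1])<.46)]
    k=np.polyfit(t[:,1],t[:,0],1);print("tile",np.degrees(np.arctan(k[0])),k, t[:,0].std(),np.percentile(t[:,0]-np.polyval(k,t[:,1]),[2,98]),t[:,1].min(),t[:,1].max())
    for nm,c in(("jar",(.59,-.34)),("mug",(.535,.345)),("mill",(.65,.36))):
        q=P[ok&(np.hypot(P[:,0]-c[0],P[:,1]-c[1])<.09)&(P[:,2]>.02)]
        print(nm,q.min(0),q.max(0))
```

```text
top 0.004 0.03 2587 [654.5  45.5] [227.2 318.1] 0.1 xmin 0.540614446718076 y -0.11343583265366343 0.20448864703607245
top 0.03 0
top 0.07 0
top 0.09 0.12 592 [569.1  65.1] [179.5  33.2] 72.9 xmin 0.5404066124858036 y -0.02347505347587381 0.1543179542829805
tile 1.4932899918488483 [0.026 0.785] 0.008651617057436983 [-0.008  0.009] -0.44969738540163845 0.45925268136190134
jar [ 0.55  -0.386  0.02 ] [ 0.621 -0.319  0.126]
mug [0.482 0.287 0.02 ] [0.625 0.385 0.139]
mill [0.562 0.332 0.021] [0.664 0.379 0.151]
scene 0.004 0.03 2362 [651.   43.9] [185.5 163.9] 74.9 xmin 0.5521931247447012 y -0.065007988604531 0.15358283573309414
scene 0.03 0.07 647 [576.4  66.1] [183.   20.6] 75.5 xmin 0.5457346424962463 y -0.021479039896412422 0.1555264671365575
scene 0.07 0.09 159 [571.5  68.4] [180.6  16.2] 77.2 xmin 0.5440909596830473 y -0.01798082411137425 0.15696051983597994
scene 0.09 0.12 396 [572.1  67.5] [182.8  36. ] 73.2 xmin 0.5404384419529189 y -0.023006937183933984 0.1566159623376347
tile 1.6480381587555233 [0.029 0.79 ] 0.009243126344619018 [-0.011  0.007] -0.4471347646521716 0.45930692135250545
jar [ 0.555 -0.386  0.02 ] [ 0.625 -0.317  0.119]
mug [0.487 0.29  0.02 ] [0.574 0.391 0.089]
mill [0.565 0.317 0.02 ] [0.673 0.385 0.143]
```

{"name": "servo_tool", "arguments": {
  "deltas": "0 25.8 -19.3 0 0 0 0;0 25.8 -19.3 0 0 0 0;0 25.8 -19.3 0 0 0 0;0 25.8 -19.3 0 0 0 0;0 25.8 -19.3 0 0 0 0;0 25.8 -19.3 0 0 0 0;0 25.8 -19.3 0 0 0 0;0 25.8 -19.3 0 0 0 0",
  "newtons": 40
}}

```text
time_s: 1.77
position: [0.2891, -0.3392, 0.2315]
tool_rot: [[0.976, 0.22, 0.0], [0.22, -0.976, -0.0], [0.0, 0.0, -1.0]]
ft_force: [1.1, -0.1, 0.1]
grip_width: -0.0001
gripper_force: 0.0
```

{"name": "servo_tool", "arguments": {
  "deltas": "0 25.8 -19.3 0 0 0 0;0 25.8 -19.3 0 0 0 0;0 25.8 -19.3 0 0 0 0;0 25.8 -19.3 0 0 0 0;0 25.8 -19.3 0 0 0 0;0 25.8 -19.3 0 0 0 0;0 25.8 -19.3 0 0 0 0;0 25.8 -19.3 0 0 0 0"
}}

```text
time_s: 2.43
position: [0.4566, -0.143, 0.2315]
tool_rot: [[0.975, 0.22, 0.0], [0.22, -0.975, -0.0], [0.0, 0.0, -1.0]]
ft_force: [0.4, -0.7, 0.5]
grip_width: -0.0004
gripper_force: 0.0
```

{"name": "servo_tool", "arguments": {
  "deltas": "0 25.8 -19.3 0 0 0 0;0 25.8 -19.3 0 0 0 0;0 25.8 -19.3 0 0 0 0;0 25.8 -19.3 0 0 0 0;0 25.8 -19.3 0 0 0 0;0 25.8 -19.3 0 0 0 0;0 25.8 -19.3 0 0 0 0;0 25.8 -19.3 0 0 0 0"
}}

```text
time_s: 3.1
position: [0.624, 0.053, 0.2313]
tool_rot: [[0.975, 0.22, 0.0], [0.22, -0.975, -0.0], [0.0, 0.0, -1.0]]
ft_force: [0.5, -2.1, 1.2]
grip_width: 0.0002
gripper_force: 0.0
```

{"name": "servo_tool", "arguments": {
  "deltas": "0 0 0 0 0 0 0.125;0 0 0 0 0 0 0.125;0 0 0 0 0 0 0.125;0 0 0 0 0 0 0.125;0 0 0 0 0 0 0"
}}

```text
time_s: 3.52
position: [0.6231, 0.0517, 0.2312]
tool_rot: [[0.96, -0.279, -0.0], [-0.279, -0.96, 0.0], [-0.0, 0.0, -1.0]]
ft_force: [0.9, 1.2, -0.0]
grip_width: -0.0004
gripper_force: 0.0
```

{"name": "servo_tool", "arguments": {
  "deltas": "0 0 0 25 0 0 0;0 0 0 25 0 0 0;0 0 0 25 0 0 0;0 0 0 25 0 0 0;0 0 0 25 0 0 0;0 0 0 25 0 0 0;0 0 0 26 0 0 0;0 0 0 0 0 0 0"
}}

```text
time_s: 4.18
position: [0.6206, 0.0517, 0.0506]
tool_rot: [[0.962, -0.271, -0.009], [-0.271, -0.963, 0.001], [-0.009, 0.001, -1.0]]
ft_force: [-1.3, 0.1, -0.1]
grip_width: 0.0001
gripper_force: 0.0
```

{"name": "servo_tool", "arguments": {
  "deltas": "0 -10 0 0 0 0 0;0 -10 0 0 0 0 0;0 -7 0 0 0 0 0;0 -7 0 0 0 0 0;0 -7 0 0 0 0 0;0 -7 0 0 0 0 0;0 0 0 0 0 0 0"
}}

```text
time_s: 4.77
position: [0.5758, 0.0652, 0.0556]
tool_rot: [[0.962, -0.274, -0.001], [-0.274, -0.962, 0.0], [-0.001, 0.0, -1.0]]
ft_force: [1.8, -0.5, 0.9]
grip_width: 0.0001
gripper_force: 0.0
```

```bash
cat > look.py <<'E'
from h import *
import sys
p=env.get_image("scene")
b=cv2.cvtColor(p["img"],cv2.COLOR_RGB2BGR)[120:300,90:350]
cv2.imwrite(f"pics/{sys.argv[1]}.png",cv2.resize(b,None,fx=2.5,fy=2.5))
E
python3 look.py c
```

```text
(no output)
```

View pics/c.png

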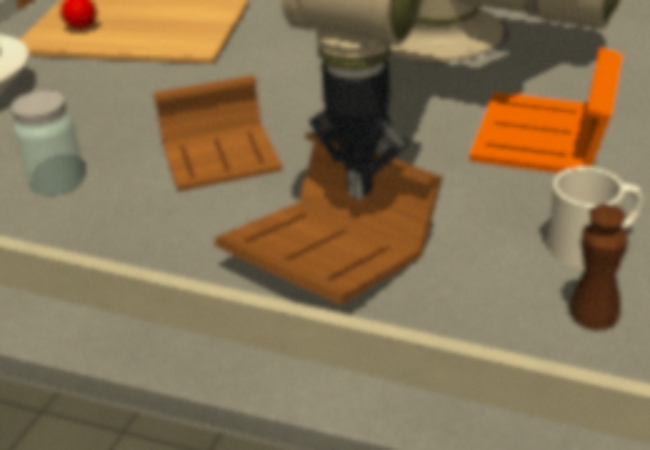

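The crop shows the stand rolling: the panel's far edge at (290,270) has lifted and the shut fingers are behind the lip at (360,185).

{"name": "servo_tool", "arguments": {
  "deltas": "0 -7 0 0 0 0 0;0 -7 0 0 0 0 0;0 -7 0 0 0 0 0;0 -7 0 0 0 0 0;0 -7 0 0 0 0 0;0 0 0 0 0 0 0"
}}

```text
time_s: 5.32
position: [0.5415, 0.0749, 0.0552]
tool_rot: [[0.962, -0.274, -0.002], [-0.274, -0.962, 0.0], [-0.002, 0.0, -1.0]]
ft_force: [0.4, 0.2, -0.2]
grip_width: 0.0
gripper_force: 0.0
```

```bash
python3 look.py d
```

```text
(no output)
```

View pics/d.png

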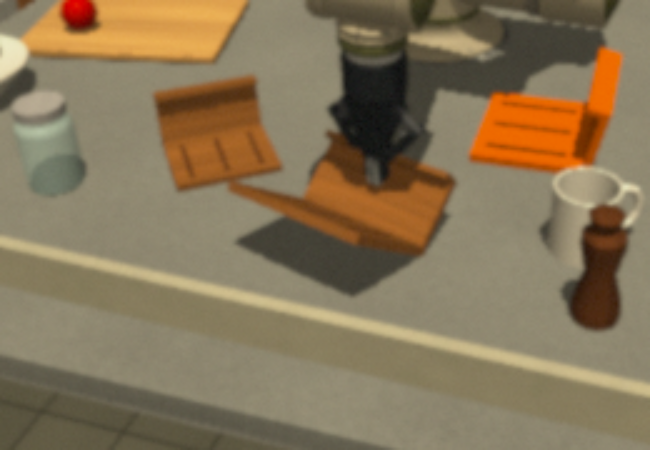

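The panel is now well off the counter, with its far edge at (300,215). The roll is over halfway.

{"name": "servo_tool", "arguments": {
  "deltas": "0 -6 0 0 0 0 0;0 -6 0 0 0 0 0;0 -6 0 0 0 0 0;0 -5 0 0 0 0 0;0 0 0 0 0 0 0;0 0 0 0 0 0 0;0 0 0 0 0 0 0;0 0 0 0 0 0 0"
}}

```text
time_s: 6.03
position: [0.5214, 0.0806, 0.0554]
tool_rot: [[0.962, -0.275, 0.0], [-0.275, -0.962, 0.0], [0.0, -0.0, -1.0]]
ft_force: [-0.4, 0.3, 0.5]
grip_width: 0.0002
gripper_force: 0.0
```

```bash
python3 look.py e
```

```text
(no output)
```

View pics/e.png

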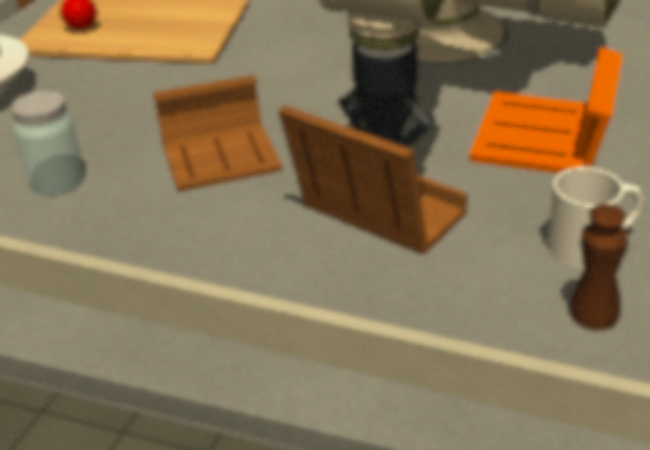

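It stands on its foot: back panel at (350,180), foot to the right and behind. I go up and back, then measure.

{"name": "servo_tool", "arguments": {
  "deltas": "0 0 0 -20 0 0 0;0 0 0 -30 0 0 0;0 0 0 -30 0 0 0;0 0 0 -30 0 0 0;0 0 0 -30 0 0 0;0.8 -35 0 0 0 0 0;0.8 -35 0 0 0 0 0;0.8 -35 0 0 0 0 0"
}}

```text
time_s: 6.75
position: [0.4191, 0.1096, 0.1955]
tool_rot: [[0.961, -0.275, 0.001], [-0.275, -0.961, 0.0], [0.001, -0.0, -1.0]]
ft_force: [0.4, 0.7, 0.5]
grip_width: 0.0356
gripper_force: 0.0
```

{"name": "servo_tool", "arguments": {
  "deltas": "0.8 -15 0 0 0 0 0;0.8 0 0 0 0 0 0;0.8 0 0 0 0 0 0;0.8 0 0 0 0 0 0"
}}

```text
time_s: 7.08
position: [0.407, 0.1133, 0.1955]
tool_rot: [[0.961, -0.275, 0.001], [-0.275, -0.961, -0.0], [0.001, -0.0, -1.0]]
ft_force: [-0.3, 0.4, -0.3]
grip_width: 0.0682
gripper_force: 0.0
```

```bash
cat > m.py <<'E'
from h import *
np.set_printoptions(precision=3,suppress=True)
for n in("scene","top"):
    p=env.get_image(n);W=cloud(p);P=W.reshape(-1,3);c=p["img"].reshape(-1,3).astype(int)
    br=(c[:,0]>c[:,2]+25)&(P[:,2]>.004)&(p["depth"].ravel()>0)&(abs(P[:,1]-.06)<.17)&(P[:,0]>.38)&(P[:,0]<.83)
    if n=="scene": br&=~((P[:,1]<-.09)&(P[:,0]<.5))
    for a,b in((.02,.045),(.05,.07),(.145,.175)):
        q=P[br&(P[:,2]>a)&(P[:,2]<b)&(P[:,1]>-.1)]
        if len(q)<15: continue
        r=cv2.minAreaRect((q[:,:2]*1000).astype(np.float32));print(n,a,b,len(q),np.round(r[0],1),np.round(r[1],1),round(r[2],1))
    t=P[(p["depth"].ravel()>0)&(P[:,2]>.052)&(P[:,2]<.07)&(P[:,0]>.74)&(P[:,0]<.83)&(((P[:,1]>.2)&(P[:,1]<.45))|((P[:,1]<-.1)&(P[:,1]>-.4)))&(c[:,0]<c[:,2]+60)]
    k=np.polyfit(t[:,1],t[:,0],1);r=t[:,0]-np.polyval(k,t[:,1]);print("tile",k,np.percentile(r,[3,97]))
print(env.observe()["position"])
E
python3 m.py; python3 look.py f
```

```text
scene 0.02 0.045 1189 [641.2  69.2] [328.7 321. ] 88.3
scene 0.05 0.07 1017 [681.8  69.6] [328.5 240.2] 87.6
scene 0.145 0.175 288 [597.7  59.4] [182.4  17.8] 72.5
tile [0.03  0.792] [-0.012  0.006]
top 0.02 0.045 234 [522.  80.] [178.8  98.1] 73.3
top 0.05 0.07 585 [674.5  68.3] [326.9 248.2] 87.8
top 0.145 0.175 307 [595.5  57.2] [179.7  16.1] 72.7
tile [0.026 0.785] [-0.008  0.009]
[0.407 0.113 0.195]
```

View pics/f.png

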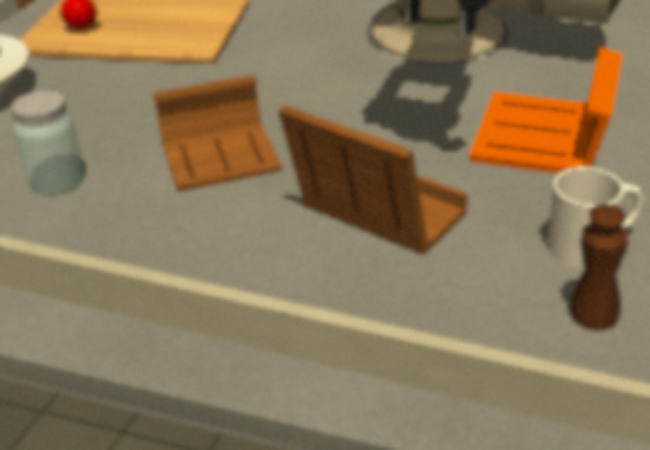

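{"name": "servo_tool", "arguments": {
  "deltas": "0.8 15 0 0 0 0 0.022;0.8 15 0 20 0 0 0;0.8 0 0 34 0 0 0;0.8 0 0 34 0 0 0;0.8 0 0 34 0 0 0;0.8 0 0 34 0 0 0;0.8 0 0 34 0 0 0;0.8 0 0 0 0 0 0"
}}

```text
time_s: 7.9
position: [0.4323, 0.1047, 0.0005]
tool_rot: [[0.955, -0.296, -0.01], [-0.296, -0.955, 0.0], [-0.01, 0.003, -1.0]]
ft_force: [-0.5, 0.2, -1.0]
grip_width: 0.0681
gripper_force: 0.0
```

{"name": "servo_tool", "arguments": {
  "deltas": "0.8 5 0 0 0 0 0;0.8 5 0 0 0 0 0;0.8 5 0 0 0 0 0;0.8 5 0 0 0 0 0;0.8 5 0 0 0 0 0;0.8 5 0 0 0 0 0;0.8 5 0 0 0 0 0;0.8 5 0 0 0 0 0"
}}

```text
time_s: 8.57
position: [0.4713, 0.0935, 0.0055]
tool_rot: [[0.955, -0.296, -0.004], [-0.296, -0.955, 0.001], [-0.004, 0.001, -1.0]]
ft_force: [-9.1, 4.3, 6.4]
grip_width: 0.0684
gripper_force: 4.3
```

{"name": "servo_tool", "arguments": {
  "deltas": "0.8 6 0 0 0 0 -0.009;0.8 6 0 0 0 0 -0.009;0.8 6 0 0 0 0 -0.009;0.8 6 0 0 0 0 -0.009;0.8 6 0 0 0 0 -0.009;0.8 6 0 0 0 0 -0.009;0.8 6 0 0 0 0 -0.009;0.8 6 0 0 0 0 -0.009"
}}

```text
time_s: 9.23
position: [0.5174, 0.0807, 0.0054]
tool_rot: [[0.974, -0.226, -0.005], [-0.226, -0.974, 0.0], [-0.005, 0.001, -1.0]]
ft_force: [-9.2, 2.8, 5.6]
grip_width: 0.0683
gripper_force: 4.0
```

```bash
python3 m.py; python3 look.py g
```

```text
scene 0.02 0.045 1203 [666.2  69.1] [329.2 270. ] 88.1
scene 0.05 0.07 1061 [653.7  68.9] [330.2 293.8] 88.4
scene 0.145 0.175 323 [653.6  53.9] [179.9  16. ] 76.7
tile [0.03  0.792] [-0.013  0.006]
top 0.02 0.045 98 [577.3  69.1] [178.9  97.9] 77.4
top 0.05 0.07 586 [703.5  66.9] [327.5 186.4] 88.2
top 0.145 0.175 304 [651.3  51.3] [178.8  16.6] 77.0
tile [0.026 0.785] [-0.008  0.009]
[0.519 0.08  0.005]
```

View pics/g.png

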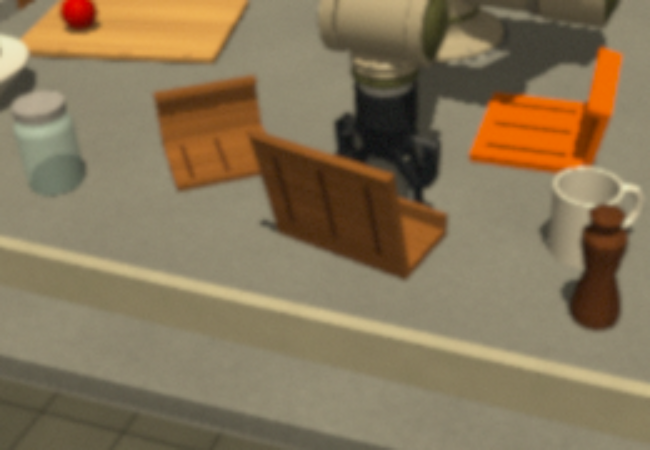

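The stand follows both fingers without tilting, its back panel at (330,205) and the tiles ahead. I continue.

{"name": "servo_tool", "arguments": {
  "deltas": "0.8 6 0 0 0 0 -0.0115;0.8 6 0 0 0 0 -0.0115;0.8 6 0 0 0 0 -0.0115;0.8 6 0 0 0 0 -0.0115;0.8 6 0 0 0 0 -0.0115;0.8 6 0 0 0 0 -0.0115;0.8 6 0 0 0 0 -0.0115;0.8 6 0 0 0 0 -0.0115"
}}

```text
time_s: 10.05
position: [0.5651, 0.0716, 0.0052]
tool_rot: [[0.991, -0.135, -0.003], [-0.135, -0.991, 0.0], [-0.003, 0.0, -1.0]]
ft_force: [-6.4, 0.7, 3.5]
grip_width: 0.0686
gripper_force: 3.3
```

{"name": "servo_tool", "arguments": {
  "deltas": "0.8 6 0 0 0 0 -0.0115;0.8 6 0 0 0 0 -0.0115;0.8 6 0 0 0 0 -0.0115;0.8 6 0 0 0 0 -0.0115;0.8 6 0 0 0 0 -0.0115;0.8 6 0 0 0 0 -0.0115;0.8 6 0 0 0 0 -0.0115;0.8 6 0 0 0 0 -0.0115"
}}

```text
time_s: 10.72
position: [0.613, 0.0669, 0.0052]
tool_rot: [[0.999, -0.044, -0.003], [-0.044, -0.999, -0.0], [-0.003, 0.0, -1.0]]
ft_force: [-7.1, -0.1, 3.8]
grip_width: 0.0681
gripper_force: 3.2
```

```bash
python3 m.py|grep -v "0.02 \|0.05 "
python3 - <<'E'
from rig import env
print(env.observe()["tool_rot"])
E
```

```text
scene 0.145 0.175 406 [751.7  64. ] [179.6  17.4] 87.5
tile [0.03  0.792] [-0.013  0.006]
top 0.145 0.175 311 [666.9  65.8] [176.1 182.1] 87.6
tile [0.026 0.785] [-0.008  0.009]
[0.614 0.067 0.005]
[[ 9.99026597e-01 -4.41113583e-02  2.15613464e-04]
 [-4.41113508e-02 -9.99026620e-01 -3.95823904e-05]
 [ 2.17149624e-04  3.00328596e-05 -9.99999976e-01]]
```

{"name": "servo_tool", "arguments": {
  "deltas": "0.8 4 0 0 0 0 -0.004;0.8 4 0 0 0 0 -0.004;0.8 4 0 0 0 0 -0.004;0.8 4 0 0 0 0 -0.004;0.8 4 0 0 0 0 0;0.8 4 0 0 0 0 0;0.8 4 0 0 0 0 0;0.8 4 0 0 0 0 0"
}}

```text
time_s: 11.48
position: [0.6449, 0.066, 0.0052]
tool_rot: [[1.0, -0.028, -0.003], [-0.028, -1.0, 0.0], [-0.003, 0.0, -1.0]]
ft_force: [-6.4, 0.1, 2.2]
grip_width: 0.0683
gripper_force: 3.1
```

{"name": "servo_tool", "arguments": {
  "deltas": "0.8 1 0 0 0 0 0;0.8 1 0 0 0 0 0;0.8 1 0 0 0 0 0;0.8 1 0 0 0 0 0"
}}

```text
time_s: 11.82
position: [0.6489, 0.0659, 0.0052]
tool_rot: [[1.0, -0.028, -0.002], [-0.028, -1.0, 0.0], [-0.002, -0.0, -1.0]]
ft_force: [-5.6, 0.6, 2.8]
grip_width: 0.0687
gripper_force: 3.0
```

{"name": "servo_tool", "arguments": {
  "deltas": "0.8 1 0 0 0 0 0;0.8 1 0 0 0 0 0"
}}

```text
time_s: 11.98
position: [0.6509, 0.0659, 0.0052]
tool_rot: [[1.0, -0.028, -0.002], [-0.028, -1.0, 0.0], [-0.002, -0.0, -1.0]]
ft_force: [-6.0, 0.1, 2.0]
grip_width: 0.0685
gripper_force: 3.0
```

{"name": "servo_tool", "arguments": {
  "deltas": "0.8 1 0 0 0 0 0;0.8 1 0 0 0 0 0"
}}

```text
time_s: 12.15
position: [0.6529, 0.0658, 0.0052]
tool_rot: [[1.0, -0.028, -0.002], [-0.028, -1.0, 0.0], [-0.002, -0.0, -1.0]]
ft_force: [-5.4, 0.4, 1.9]
grip_width: 0.0685
gripper_force: 3.0
```

{"name": "servo_tool", "arguments": {
  "deltas": "0.8 1 0 0 0 0 0"
}}

```text
time_s: 12.23
position: [0.6539, 0.0658, 0.0052]
tool_rot: [[1.0, -0.028, -0.002], [-0.028, -1.0, 0.0], [-0.002, -0.0, -1.0]]
ft_force: [-5.8, 0.7, 2.1]
grip_width: 0.0682
gripper_force: 3.0
```

{"name": "servo_tool", "arguments": {
  "deltas": "0.8 1 0 0 0 0 0"
}}

```text
time_s: 12.32
position: [0.6549, 0.0657, 0.0052]
tool_rot: [[1.0, -0.028, -0.002], [-0.028, -1.0, 0.0], [-0.002, -0.0, -1.0]]
ft_force: [-5.3, 0.3, 2.9]
grip_width: 0.0683
gripper_force: 3.0
```

No contact yet; I check with the cameras.

```bash
cat > n.py <<'E'
from h import *
for n in("scene","top"):
    p=env.get_image(n);P=cloud(p).reshape(-1,3)
    q=P[(p["depth"].ravel()>0)&(P[:,2]>.145)&(P[:,2]<.168)&(P[:,0]>.74)&(P[:,0]<.86)&(abs(P[:,1]-.06)<.12)]
    r=cv2.minAreaRect((q[:,:2]*1000).astype(np.float32));print(n,len(q),np.round(r[0],1),np.round(r[1],1),round(r[2],1))
    b=cv2.cvtColor(p["img"],cv2.COLOR_RGB2BGR)
    if n=="scene": b0=cv2.resize(b[150:290,120:320],None,fx=3,fy=3)
cv2.imwrite("pics/h.png",b0)
E
python3 n.py
```

```text
scene 442 [794.   65.2] [180.7  16.1] 87.8
top 360 [789.9  63.5] [179.8  18.3] 88.5
```

View pics/h.png

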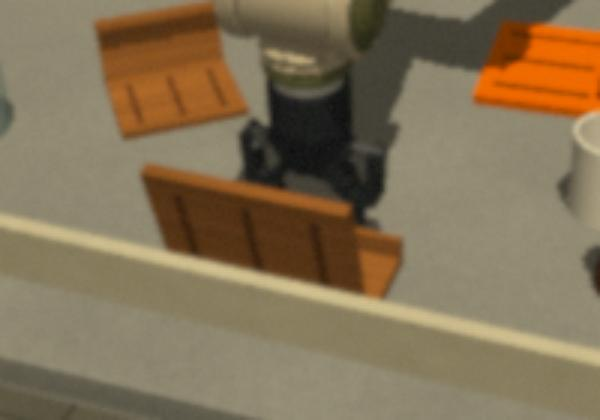

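The back's lower part is almost at the tile edge along (180,258)–(360,292). I creep on until the force rises.

{"name": "servo_tool", "arguments": {
  "deltas": "0.8 1 0 0 0 0 0;0.8 1 0 0 0 0 0"
}}

```text
time_s: 12.58
position: [0.6569, 0.0657, 0.0052]
tool_rot: [[1.0, -0.028, -0.002], [-0.028, -1.0, 0.0], [-0.002, -0.0, -1.0]]
ft_force: [-6.3, 0.8, 1.8]
grip_width: 0.0682
gripper_force: 3.0
```

{"name": "servo_tool", "arguments": {
  "deltas": "0.8 1 0 0 0 0 0"
}}

```text
time_s: 12.67
position: [0.6575, 0.0657, 0.0052]
tool_rot: [[1.0, -0.028, -0.003], [-0.028, -1.0, 0.0], [-0.003, 0.0, -1.0]]
ft_force: [-12.6, -0.2, 7.3]
grip_width: 0.0679
gripper_force: 6.0
```

{"name": "servo_tool", "arguments": {
  "deltas": "0.8 1 0 0 0 0 0"
}}

```text
time_s: 12.75
position: [0.6574, 0.0657, 0.0052]
tool_rot: [[1.0, -0.028, -0.006], [-0.028, -1.0, 0.0], [-0.006, 0.0, -1.0]]
ft_force: [-17.2, -1.5, 10.5]
grip_width: 0.0682
gripper_force: 8.6
```

{"name": "servo_tool", "arguments": {
  "deltas": "0.8 -2 0 0 0 0 0;0.8 -3 0 0 0 0 0;0.8 -10 0 0 0 0 0;0.8 -20 0 0 0 0 0;0.8 -25 0 0 0 0 0;0.8 -25 0 0 0 0 0;0.8 -25 0 -20 0 0 0;0.8 -25 0 -30 0 0 0"
}}

```text
time_s: 13.42
position: [0.5227, 0.0693, 0.0539]
tool_rot: [[1.0, -0.029, -0.004], [-0.029, -1.0, 0.0], [-0.004, -0.0, -1.0]]
ft_force: [0.3, 0.9, 1.2]
grip_width: 0.0684
gripper_force: 0.0
```

{"name": "servo_tool", "arguments": {
  "deltas": "0.8 0 0 -30 0 0 0;0.8 0 0 -30 0 0 0;0.8 0 0 -30 0 0 0;0.8 0 0 0 0 0 0;0.8 0 0 0 0 0 0;0.8 0 0 0 0 0 0"
}}

```text
time_s: 13.92
position: [0.5248, 0.0693, 0.1448]
tool_rot: [[1.0, -0.028, -0.0], [-0.028, -1.0, 0.0], [-0.0, -0.0, -1.0]]
ft_force: [-0.5, -0.3, 0.9]
grip_width: 0.0683
gripper_force: 0.0
```

```bash
python3 n.py
python3 - <<'E'
from h import *
for n in("scene","top"):
    p=env.get_image(n);P=cloud(p).reshape(-1,3)
    q=P[(p["depth"].ravel()>0)&(abs(P[:,0]-.685)<.05)&(abs(P[:,1]-.06)<.11)&(P[:,2]<.05)]
    print(n,[(round(x,2),np.round(np.percentile(q[abs(q[:,0]-x)<.005,2],[5,50,95]),3)) for x in(.65,.66,.67,.68,.70,.72)])
E
```

```text
scene 445 [796.5  64.7] [180.8  15.5] 88.4
top 359 [792.6  63.6] [179.5  18.2] 88.1
scene [(0.65, array([-0.758, -0.753, -0.004])), (0.66, array([-0.758, -0.753, -0.003])), (0.67, array([-0.759, -0.752,  0.028])), (0.68, array([-0.758,  0.007,  0.029])), (0.7, array([-0.758, -0.751,  0.01 ])), (0.72, array([-0.756, -0.001,  0.012]))]
top [(0.65, array([-0.005,  0.   ,  0.005])), (0.66, array([-0.006, -0.   ,  0.005])), (0.67, array([-0.004,  0.026,  0.037])), (0.68, array([-0.   ,  0.012,  0.032])), (0.7, array([-0.002,  0.012,  0.017])), (0.72, array([-0.002,  0.011,  0.016]))]
```

View pics/h.png

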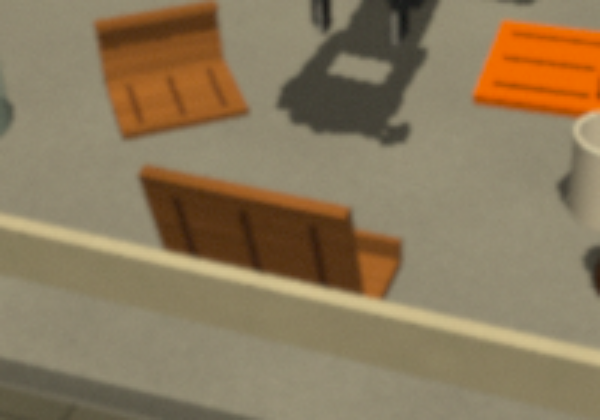

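The picture shows the stand upright with its back on the tile edge at (180,258)–(360,292). Its yaw is -1.8°, against about -1.6° for the tiles, the foot is flat at 12 mm, and the robot is clear.

```bash
python3 -c "
from rig import env
print(env.close_job())"
```

```text
the job is handed in; nothing more can be done
None
```

The recipe stand is upright on its foot with its back against the tiles and the job is handed in; I did not touch the mug, mill or jar, and the hand-in returned no verdict.

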